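# Switch off the warmer and put the kettle on the trivet

## Task

First turn the warmer's rotary switch fully back to off (pointer at the green dot) while the kettle still stands on its hot plate. Then lift the kettle by its top handle and put it on the round cork trivet: lower it gently, keep hold until it stands there, upright and wholly on the cork with no overhang, then let go. Do not tip or drop the kettle, and leave the other things on the counter undisturbed.

Things in the scene. Friction and masses are not known exactly. Their poses are not given: they have to be found in the camera images.
- warmer: white kettle warmer, fixed to the counter: a box 170 (its x) by 300 (its y), top at z 56. Origin under its centre; z up; its -x side faces roughly to the robot. Towards its -y end is a round dark hot plate with a raised rim, towards its +y end a steel deck with the rotary switch.
- plate_top (a point): centre of the hot plate's upper face, at (0, -70, 64) in the warmer's frame. The plate is sunk in a dark rim: inner radius 71, outer 76, the rim's top 8 above the plate. The kettle stands in it at the start, within about 10 of the centre.
- switch (a joint): angle of the rotary switch about the vertical, rad: 0 = off (a stop; pointer to the warmer's -x, at a green dot), growing clockwise seen from above to 1.57 (a stop; pointer to the warmer's +y, at a red dot). Starts between 0.9 and 1.45. Stays where left; friction about 0.06 N m, no spring.
- switch_grip (a point): centre of the switch's red bar grip, on its axis: (0, 85, 93) in the warmer's frame. Bar 61 long, 14 thick, from z 70 to 100 over the counter, on a disc of radius 32 and a base of radius 44 (top z 62); a white line on top marks the pointer end. The bar lies along this point's x, pointer to -x; the axes turn with the switch and at 0 equal the warmer's.
- kettle: steel kettle, loose, 0.5 to 0.75 kg. Origin at the centre of its underside, z up, spout to its +x (reaches 90 out and 105 up). Body of radius 58 at the bottom, narrowing to a lid at z 105 with a small black knob to z 116; centre of mass near its axis. Whole height 179.
- kettle_grip (a point): middle of the kettle's fixed arched handle, straight above its origin by 170: a black horizontal bar 80 long along the kettle's x, 18 wide (y) and 18 high (z 161 to 179). The gap below it down to the lid knob is 45. Thin steel legs run down from the bar's ends.
- trivet: round cork trivet fixed to the counter, radius 75, 12 thick; origin at the centre of its underside. Left or right of the warmer; a square red pastry tray (not for the kettle) is on the other side.
- tray: square red pastry tray with pastries, fixed, 150 by 150, up to 45 high; origin under its centre. To be left alone.
- mug: white mug, 80 across, 90 tall; loose, origin at the centre of its underside. To be left alone.
- jar: amber jar with steel cap, 76 across, 110 tall; loose, origin at the centre of its underside. To be left alone.
- sign: blank black shop sign on a wooden foot, 100 long, 75 tall; loose, origin at the centre of its underside. To be left alone.
- plates: stack of white saucers, 110 across, 36 high; loose, origin at the centre of its underside. To be left alone.
- canister: blue round canister, 90 across, 130 tall; loose, origin at the centre of its underside. To be left alone.
- tongs: steel pastry tongs lying flat with red tips, 200 long, 10 high; loose, origin at the centre of its underside. To be left alone.

How it is judged:
By the outcome, as a careful person would: the job done as asked, in the order asked, and still so for the second after the job is handed in, with the robot touching nothing.
It also fails if it takes over 53 s, if anything falls off the work surface, if the arm or the gripper's body presses on something with over 40 N, if the wrist force passes 120 N, or if a joint passes its speed limit or range.

## Robot

A 6-joint arm with a two-finger parallel gripper is mounted at the origin on the work surface. World frame = base frame: x ahead of the robot, y to its left, z up, the work surface at z = 0. Lengths are in m, angles in rad, forces in N, time in s.
With the tool pointing down it reaches from about 0.325 to 0.75 m from the base axis. Payload 7.6 kg.
Tool frame: the origin (TCP) lies midway between the tips of the shut fingers; the grasp point (between the pads) lies 19 mm behind it; z points along the fingers, y is the line along which they close (so a half turn about z gives the same grasp; the last joint's range is limited). The gripper opens to 85 mm and grips with 20 to 120 N. Pads are 22 mm wide; open, the fingers measure 114 mm over their backs; the gripper's body (76 mm by 85 mm) begins 54 mm behind the grasp point. The pads swing forward as they close: fully open they stand 13 mm farther back than shut.
Start: joints at [-1.308, 0.052, 1.401, -0, 1.689, -0.07], TCP at [0.172, -0.496, 0.231] pointing down, gripper open.
Joint ranges: [-2.9, 2.9], [-0.91, 2.17], [0.12, 2.37], [-1.06, 4.2], [0.26, 2.73], [-2.93, 2.93]. Speed limits (rad/s): [2.57, 2.57, 3.01, 3.14, 3.14, 3.14].

## Interface

Orientations are given as a unit quaternion [w, x, y, z].
In Python, from station import robot gives the robot as it stands.
- The arm moves only by the tool shift_gripper, called after "Call:" as name(argument=value, ...) on one line, values as JSON. Schema: {"type":"object","properties":{"increments":{"type":"object","properties":{"sx":{"type":"array","items":{"type":"number"},"minItems":1,"maxItems":10},"sy":{"type":"array","items":{"type":"number"},"minItems":1,"maxItems":10},"sz":{"type":"array","items":{"type":"number"},"minItems":1,"maxItems":10},"turn":{"type":"array","items":{"type":"number"},"minItems":1,"maxItems":10},"jaw":{"type":"array","items":{"type":"number"},"minItems":1,"maxItems":10}},"additionalProperties":false,"required":["sx","sy","sz","turn","jaw"]},"grip_force":{"type":"number"},"only":{"type":"string"},"quiet":{"type":"boolean"},"lines":{"type":"string"}},"required":["increments"],"additionalProperties":false}. increments is an object with one list for each field, all of the same length, 1 to 10, a row being the entries at one place: sx, sy, sz (the shift in shares of the most that a row can go, 1 being 62.5 mm), turn (a turn about the tool's z in parts of the range, where 1.0 means pi rad), jaw (the finger opening in m); each row shifts and turns the commanded pose from where the row before left it, along the tool's axes as they then stand; what a row does not reach is not made up. A row lasts 1/8 s, in which the tool goes at most 0.0625 m and 0.188 rad, less where a joint would pass 70% of its speed; a pose out of reach is approached as far as the arm can. The fingers move at their own pace and stop on an object; grip_force is the grip in N (left out, the last holds). Time passes only in rows, so rows that do not move let the fingers close. The tool returns the time, the measured TCP pose, the force, the opening and the grip force at its end. only (a regular expression) keeps the lines of the reply that match it, lines (a string "A,B") keeps lines A to B, and quiet returns only ok. No shift or turn number may pass 1 either way. Input that does not fit is refused with a message, and nothing moves.
- robot.read_state(): the state, without advancing time (a new reading comes with each control period).
- robot.capture(name): name is "scene" or "top" or "wrist"; returns a dict with "img" (420x560x3 uint8, blue, green, red), "K" (3x3 intrinsics, pixels), "dist" ([k1, k2, p1, p2, k3] as OpenCV has them; the pictures are not rectified), "T" (4x4, takes a point from camera to world coordinates). Camera axes: x right, y up, looking along -z (the intrinsics and any distortion apply to the point x, -y, -z); pixel columns grow to the right and rows downward; lengths in m; the calibration is good to about 2 mm. A picture is of the moment at which its call begins. There is no depth.
- robot.hand_in(): hands the job in; it is judged then, once.
The state is a dict: "t": time; "q": joint angles; "joint_vel": joint speeds; "tau": joint torques, N m; "tcp_pos": TCP position; "tcp_rot": TCP orientation; "force": force on the tool from outside, world axes, zero at the start; "torque": the same for the moment, N m; "finger_gap": finger opening in m; "finger_force": force on a finger pad.
Only numpy, scipy, OpenCV 4.12 (cv2) and the standard library are available. Lean on these libraries where they do the work, as an engineer would, in place of code of your own. Each camera call takes 0.05 s, during which the arm holds its last target. There are 200 camera calls.

## Working session

There is one attempt and no reset: what is moved stays moved. The work goes in short steps, Python scripts to look and compute and a tool call to move; the robot and the scene stay as the last step left them, time stands still between calls to the robot, and variables do not carry over. Pictures are saved under pics/ and viewed, at most 10 in all, crops included, and the job is handed in when it is done.

```bash
ls; mkdir -p pics
```

Run:
```python
from station import robot
import cv2
s=robot.read_state();print(s['t'],s['tcp_pos'],s['tcp_rot'])
for n in("top","scene"):
    c=robot.capture(n);cv2.imwrite(f"pics/{n}0.png",c["img"]);print(n,c["K"],c["dist"],c["T"].round(3) if hasattr(c["T"],"round") else c["T"])
```

```text
pics
station.py
0.0 [ 0.17145295 -0.49589875  0.23046193] [-7.89067717e-04  9.86185857e-01  1.65640656e-01 -7.25820058e-05]
top [[507.2927349    0.         277.88569771]
 [  0.         507.2927349  203.10166415]
 [  0.           0.           1.        ]] [0.01285155 0.         0.         0.         0.        ] [[ 0.009  0.993 -0.12   0.392]
 [-1.     0.011  0.015  0.085]
 [ 0.016  0.12   0.993  1.793]
 [ 0.     0.     0.     1.   ]]
scene [[390.1131046    0.         273.04049197]
 [  0.         390.1131046  206.92187752]
 [  0.           0.           1.        ]] [-0.04345829  0.          0.          0.          0.        ] [[ 0.589 -0.665  0.459  1.165]
 [ 0.808  0.477 -0.345 -0.327]
 [ 0.011  0.574  0.819  1.156]
 [ 0.     0.     0.     1.   ]]
```

View pics/top0.png

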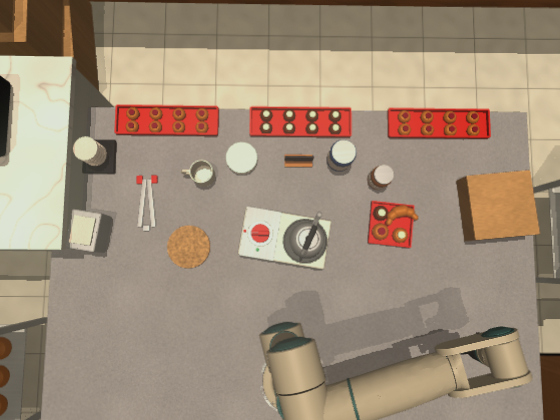

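View pics/scene0.png

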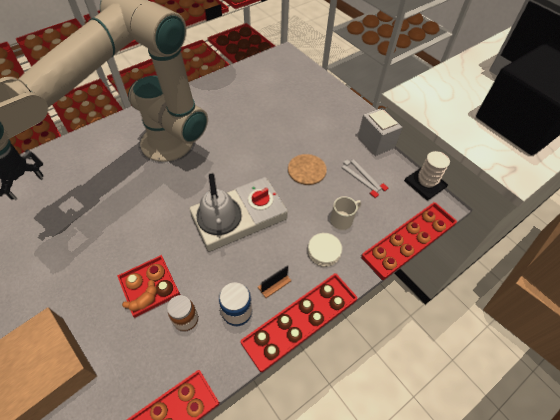

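The top view shows the trivet at (189,247), the switch grip at (261,233), the kettle at (306,240) with its handle running from (302,250) to (319,217), and the tray at (391,224). The scene view agrees. Next I measure with masks.

Create h.py:
```python
import numpy as np,cv2
from station import robot
def ray(c,uv):
    p=cv2.undistortPoints(np.array(uv,float).reshape(-1,1,2),np.array(c["K"]),np.array(c["dist"])).reshape(-1,2)
    T=np.array(c["T"]);d=np.c_[p[:,0],-p[:,1],-np.ones(len(p))]@T[:3,:3].T
    return T[:3,3],d
def onz(c,uv,z):
    o,d=ray(c,uv);return o+d*((z-o[2])/d[:,2])[:,None]
def blob(m,box):
    x0,y0,x1,y1=box;k=np.zeros(m.shape,np.uint8);k[y0:y1,x0:x1]=m[y0:y1,x0:x1]
    n,l,s,ce=cv2.connectedComponentsWithStats(k.astype(np.uint8))
    i=1+np.argmax(s[1:,4]);return l==i
def pts(m):
    v,u=np.nonzero(m);return np.c_[u,v].astype(float)
```

Run:
```python
from h import *
c=robot.capture("top");im=c["img"];hsv=cv2.cvtColor(im,cv2.COLOR_BGR2HSV);H,S,V=cv2.split(hsv)
b=blob((H>8)&(H<25)&(S>90),(160,220,218,275));P=onz(c,pts(b),.012)[:,:2]
(e,r)=cv2.minEnclosingCircle(P.astype(np.float32));print("trivet",P.mean(0),e,r,np.sqrt(b.sum()))
b=blob(((H<8)|(H>172))&(S>150)&(V>80),(245,218,280,250));P=onz(c,pts(b),.1)[:,:2];print("red",P.mean(0),cv2.minAreaRect(P.astype(np.float32)),b.sum())
# warmer box: bright low-sat quad
b=blob((S<40)&(V>150),(232,200,335,275)); hull=cv2.convexHull(pts(b).astype(np.float32));P=onz(c,hull.reshape(-1,2),.056)[:,:2];R=cv2.minAreaRect(P.astype(np.float32));print("warmer",R,cv2.boxPoints(R))
b=blob((V<60),(280,205,332,268));P=onz(c,pts(b),.17)[:,:2];print("dark",b.sum(),cv2.minAreaRect(P.astype(np.float32)))
cv2.imwrite("pics/crop.png",cv2.resize(im[195:275,225:345],None,fx=6.6,fy=6.6,interpolation=cv2.INTER_CUBIC))
```

```text
trivet [0.4528197 0.3703342] (0.4529234766960144, 0.3705746829509735) 0.0751008540391922 38.13135192987524
red [0.49691783 0.11822009] ((0.4964680075645447, 0.11850999295711517), (0.05339067056775093, 0.05340932309627533), 0.5668781995773315) 216
warmer ((0.5057766437530518, 0.04344257712364197), (0.2160833179950714, 0.3036767244338989), 0.6149365305900574) [[ 0.3961116   0.19411264]
 [ 0.3993708  -0.10954659]
 [ 0.6154417  -0.10722749]
 [ 0.6121825   0.19643176]]Traceback (most recent call last):
  File "<stdin>", line 8, in <module>
  File "h.py", line 12, in blob
    i=1+np.argmax(s[1:,4]);return l==i
        ~~~~~~~~~^^^^^^^^^
    return _wrapfunc(a, 'argmax', axis=axis, out=out, **kwds)
    return bound(*args, **kwds)
ValueError: attempt to get argmax of an empty sequence
```

Run:
```python
from h import *
c=robot.capture("top");im=c["img"]
print(im[205:256:5,311].tolist(), im[234,250:275:2].tolist())
cv2.imwrite("pics/crop.png",cv2.resize(im[195:275,225:345],None,fx=6.6,fy=6.6,interpolation=cv2.INTER_CUBIC))
```

```text
[[134, 146, 159], [134, 147, 159], [137, 150, 162], [88, 100, 105], [101, 112, 118], [60, 66, 69], [63, 68, 72], [63, 69, 73], [194, 212, 219], [159, 175, 185], [84, 93, 98]] [[186, 200, 199], [59, 68, 179], [59, 68, 179], [60, 69, 177], [61, 70, 178], [62, 71, 181], [63, 72, 184], [65, 74, 186], [66, 75, 186], [61, 70, 163], [204, 219, 218], [192, 212, 206], [209, 225, 220]]
```

View pics/crop.png

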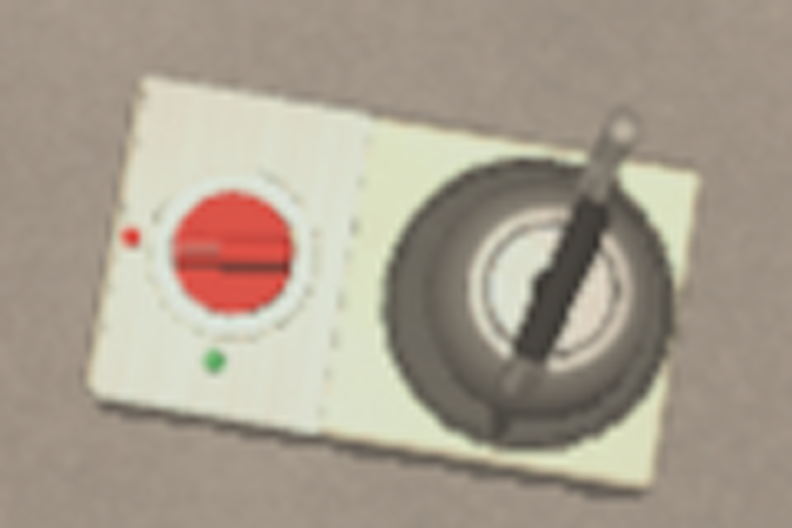

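Warmer corners in the crop are at about (145,78), (698,172), (650,488) and (92,398). The switch's white line runs left, from (175,248) to (220,252). The kettle's black handle runs from (530,360) to (597,200), with the spout tip at (622,125).

Run:
```python
from h import *
c=robot.capture("top");im=c["img"];f=lambda a:np.array(a,float)/6.6+[225,195]-.4
W=onz(c,f([(145,78),(698,172),(650,484),(92,392)]),.056)[:,:2]
print(W,W.mean(0),[np.linalg.norm(W[i]-W[i-1]) for i in range(4)])
d=(W[0]-W[1])+(W[3]-W[2]);yaw=np.arctan2(d[1],d[0])-np.pi/2;print("yaw",yaw)
R=np.array([[np.cos(yaw),-np.sin(yaw)],[np.sin(yaw),np.cos(yaw)]])
print("switch pred",W.mean(0)+R@[0,.085],"plate",W.mean(0)+R@[0,-.07])
g=onz(c,f([(215,361),(131,237)]),.057)[:,:2];print("dots rel",(g-W.mean(0))@R)
hsv=cv2.cvtColor(im,cv2.COLOR_BGR2HSV);H,S,V=cv2.split(hsv)
b=blob(((H<8)|(H>172))&(S>120)&(V>80),(248,218,275,250));P=onz(c,pts(b),.075)[:,:2];print("disc@75",cv2.minEnclosingCircle(P.astype(np.float32)))
l=onz(c,f([(178,248),(220,253)]),.1)[:,:2];d=l[0]-l[1];a=np.arctan2(d[1],d[0]);print("pointer yaw",a,"s",yaw+np.pi-a)
h=onz(c,f([(530,360),(597,200)]),.243)[:,:2];d=h[1]-h[0];print("handle",h.mean(0),np.linalg.norm(d),np.arctan2(d[1],d[0]))
print("body@~.1",onz(c,f([(530,303)]),.08))
b=blob(V<75,(288,215,322,262))
```

```text
[[ 0.59022166  0.16676505]
 [ 0.54394127 -0.12204048]
 [ 0.38242182 -0.09662499]
 [ 0.42698679  0.19142746]] [0.48589289 0.03488176] [np.float64(0.16508742732326964), np.float64(0.2924901824728212), np.float64(0.1635068157198197), np.float64(0.2914794243908155)]
yaw -0.1562001856579074
switch pred [0.49911598 0.11884693] plate [ 0.47500328 -0.03426603]
dots rel [[-0.05644846  0.0856156 ]
 [-0.00049681  0.13936545]]
disc@75 ((0.4988168776035309, 0.11908607929944992), 0.029975485056638718)
pointer yaw 1.4618960142622708 s 1.523496453669615
handle [ 0.47689631 -0.03720294] 0.0805285288844664 -0.39497901945577985
body@~.1 [[ 0.47378245 -0.03288796  0.08      ]]
```

Checks: box 0.165 x 0.292 (given 0.170 x 0.300), dots at radius 55, the disc matches the predicted switch position, and the handle is 80.5 long. So the switch is at (0.499, 0.119) and the kettle at (0.477, -0.037). I go over the top at height.

Units first: shifts go in shares of 62.5 mm and turns go in shares of pi rad. So -0.055 m is -0.88, 0.0425 m is 0.68.

Call:
shift_gripper(increments={"sx":[0, 0, 0.68, 0.68, 0.68, 0.68, 0.68, 0.68, 0.68, 0.68], "sy":[0, 0, -0.632, -0.632, -0.632, -0.632, -0.632, -0.632, -0.632, -0.632], "sz":[-0.88, -0.88, 0, 0, 0, 0, 0, 0, 0, 0], "turn":[0, 0, 0, 0, 0, 0, 0, 0, 0, 0], "jaw":[0.085, 0.085, 0.085, 0.085, 0.085, 0.085, 0.085, 0.085, 0.085, 0.085]}, grip_force=30)

```text
t: 1.5
tcp_pos: [0.3901, -0.0846, 0.3414]
tcp_rot: [0.0, 0.986, 0.166, 0.0]
force: [1.5, 0.3, -0.1]
finger_gap: 0.0851
finger_force: 0.0
```

Call:
shift_gripper(increments={"sx":[0.68, 0.68, 0.68, 0.68, 0, 0, 0, 0, 0, 0], "sy":[-0.632, -0.632, -0.632, -0.632, 0, 0, 0, 0, 0, 0], "sz":[0, 0, 0, 0, 0.32, 0.32, 0.32, 0.32, 0.32, 0], "turn":[0, 0, 0, 0, -0.0573, -0.0573, -0.0573, -0.0573, -0.0573, -0.0573], "jaw":[0.085, 0.085, 0.085, 0.085, 0.085, 0.085, 0.085, 0.085, 0.085, 0.085]})

```text
t: 2.75
tcp_pos: [0.4979, 0.1183, 0.2391]
tcp_rot: [-0.001, 0.759, 0.651, -0.002]
force: [0.6, -0.5, -0.6]
finger_gap: 0.0852
finger_force: 0.0
```

Call:
shift_gripper(increments={"sx":[0, 0, 0], "sy":[0, 0, 0], "sz":[0, 0, 0], "turn":[-0.0477, 0, 0], "jaw":[0.085, 0.085, 0.085]})

```text
t: 3.12
tcp_pos: [0.4987, 0.1184, 0.2412]
tcp_rot: [0.0, 0.711, 0.703, -0.0]
force: [-0.3, -0.3, -0.8]
finger_gap: 0.0851
finger_force: 0.0
```

Run:
```python
from h import *
s=robot.read_state();print(s['t'],s['tcp_pos'],s['tcp_rot'],s['q'])
c=robot.capture("wrist");cv2.imwrite("pics/w1.png",c["img"])
```

```text
3.125 [0.49870159 0.11841104 0.24124577] [ 1.28914835e-05  7.10949216e-01  7.03243351e-01 -2.84958673e-05] [ 1.61098396e-01  1.46348352e-02  1.41951968e+00 -5.45711710e-05
  1.70746960e+00  1.71988755e-01]
```

View pics/w1.png

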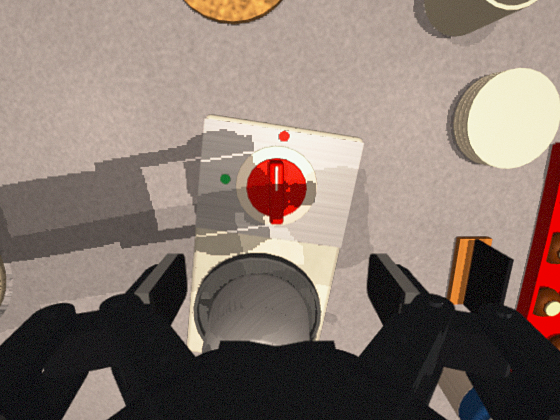

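The wrist view shows the bar from about (277,160) to (277,222), with the white line on its upper (+y) half at (277,165–190). The green dot is at (225,179) and the red dot at (284,135).

Run:
```python
from h import *
c=robot.capture("wrist");im=c["img"]
hsv=cv2.cvtColor(im,cv2.COLOR_BGR2HSV);H,S,V=cv2.split(hsv)
b=blob((S<110)&(V>150),(268,160,287,195));q=pts(b);P=onz(c,q,.1)[:,:2];print(b.sum(),q.min(0),q.max(0))
(vx,vy,x0,y0)=cv2.fitLine(P.astype(np.float32),cv2.DIST_L2,0,.01,.01).ravel();a=np.arctan2(vy,vx);print("line",a,(x0,y0))
l=onz(c,[(277,160),(277,222)],.1)[:,:2];print(l,l.mean(0))
b=blob(((H<8)|(H>172))&(S>120)&(V>60),(235,145,315,232));P=onz(c,pts(b),.07)[:,:2];print("disc",cv2.minEnclosingCircle(P.astype(np.float32)))
g=onz(c,[(225,179),(284,135.5)],.062)[:,:2];print("dots",g)
```

```text
52 [275. 166.] [277. 183.]
line 1.5604484 (np.float32(0.49747115), np.float32(0.1382688))
[[0.49854109 0.15213533]
 [0.49796782 0.09180595]] [0.49825445 0.12197064]
disc ((0.4976334273815155, 0.11562880873680115), 0.03532973304390907)
dots [[0.44277607 0.12819446]
 [0.50597246 0.17290963]]
```

Call:
shift_gripper(increments={"sx":[0.016, 0, 0, 0, 0, 0, 0, 0, 0, 0], "sy":[0, 0, 0, 0, 0, 0, 0, 0, 0, 0], "sz":[0.88, 0.88, 0.64, 0.24, 0, 0, 0, 0, 0, 0], "turn":[0, 0, 0, 0, 0, 0, 0, 0, 0, 0], "jaw":[0.085, 0.085, 0.085, 0.085, 0.085, 0.02, 0, 0, 0, 0]}, grip_force=35)

```text
t: 4.47
tcp_pos: [0.4983, 0.1194, 0.0769]
tcp_rot: [-0.0, 0.71, 0.704, -0.0]
force: [-4.7, -1.1, 5.4]
finger_gap: 0.0135
finger_force: 35.2
```

Call:
shift_gripper(increments={"sx":[0, 0], "sy":[0, 0], "sz":[0, 0], "turn":[0, 0], "jaw":[0, 0]})

```text
t: 4.72
tcp_pos: [0.4983, 0.1194, 0.0769]
tcp_rot: [-0.0, 0.71, 0.704, -0.0]
force: [-5.9, -0.7, 5.8]
finger_gap: 0.013
finger_force: 35.2
```

Scaled: -0.14 rad is -0.0446.

Call:
shift_gripper(increments={"sx":[0, 0, 0, 0, 0, 0, 0, 0, 0, 0], "sy":[0, 0, 0, 0, 0, 0, 0, 0, 0, 0], "sz":[0, 0, 0, 0, 0, 0, 0, 0, 0, 0], "turn":[-0.0446, -0.0446, -0.0446, -0.0446, -0.0446, -0.0446, -0.0446, -0.0446, -0.0446, -0.0318], "jaw":[0, 0, 0, 0, 0, 0, 0, 0, 0, 0]})

```text
t: 5.98
tcp_pos: [0.4984, 0.1196, 0.0769]
tcp_rot: [-0.0, 0.107, 0.994, 0.0]
force: [-4.6, 0.1, 5.8]
finger_gap: 0.0135
finger_force: 35.2
```

Call:
shift_gripper(increments={"sx":[0, 0], "sy":[0, 0], "sz":[0, 0], "turn":[-0.0159, 0], "jaw":[0, 0]})

```text
t: 6.22
tcp_pos: [0.4984, 0.1196, 0.0769]
tcp_rot: [-0.0, 0.084, 0.996, 0.0]
force: [-5.3, 0.4, 4.8]
finger_gap: 0.0133
finger_force: 35.1
```

Call:
shift_gripper(increments={"sx":[0, 0], "sy":[0, 0], "sz":[0, 0], "turn":[-0.0127, 0], "jaw":[0, 0]})

```text
t: 6.48
tcp_pos: [0.4984, 0.1196, 0.0769]
tcp_rot: [-0.0, 0.065, 0.998, 0.0]
force: [-4.7, -0.1, 5.2]
finger_gap: 0.0133
finger_force: 41.6
```

```bash
python3 -c "
from station import robot;s=robot.read_state();print(s['torque'],s['tcp_rot'])"
```

```text
[ 0.13297976  0.79218464 -0.86632129] [-4.19799758e-04  6.49876410e-02  9.97885928e-01  3.23485224e-04]
```

Torque of 0.87 N m against 0.06 N m friction: the stop is reached. I relax, release and rise.

Scaled: -0.055 m is -0.88, -0.05 m is -0.8, 0.02 rad is 0.0064.

Call:
shift_gripper(increments={"sx":[0, 0, 0, 0, 0, 0, 0, 0, 0, 0], "sy":[0, 0, 0, 0, 0, 0, 0, 0, 0, 0], "sz":[0, 0, 0, 0, 0, -0.8, -0.88, -0.88, -0.88, -0.88], "turn":[0.0064, 0, 0, 0, 0, 0, 0, 0, 0, 0], "jaw":[0, 0.085, 0.085, 0.085, 0.085, 0.085, 0.085, 0.085, 0.085, 0.085]})

```text
t: 7.72
tcp_pos: [0.4984, 0.1194, 0.3482]
tcp_rot: [0.0, 0.074, 0.997, 0.0]
force: [0.1, -0.8, 0.3]
finger_gap: 0.085
finger_force: 0.0
```

Call:
shift_gripper(increments={"sx":[0, 0], "sy":[0, 0], "sz":[0, 0], "turn":[0, 0], "jaw":[0.085, 0.085]})

```text
t: 7.98
tcp_pos: [0.4987, 0.1194, 0.3455]
tcp_rot: [-0.0, 0.074, 0.997, -0.0]
force: [0.7, -0.4, -0.7]
finger_gap: 0.0851
finger_force: 0.0
```

Run:
```python
from h import *
s=robot.read_state();print(s['tcp_pos'],s['tcp_rot'])
c=robot.capture("wrist");cv2.imwrite("pics/w2.png",c["img"])
```

```text
[0.49867301 0.11939768 0.3454754 ] [-4.13247959e-04  7.43000818e-02  9.97235831e-01 -1.54654482e-04]
```

View pics/w2.png

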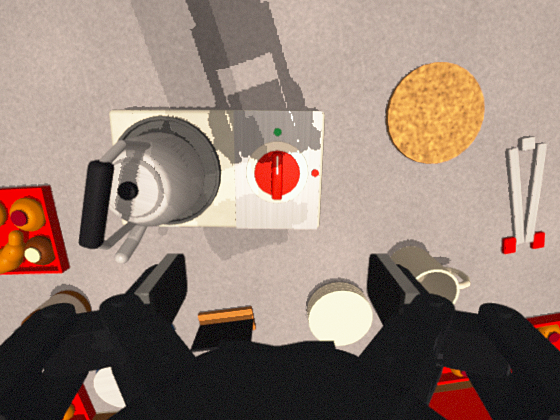

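The pointer is at the green dot (277,132). The handle bar spans (103,162)–(91,247) in the wrist view. I cross-check its position there.

Run:
```python
from h import *
c=robot.capture("wrist");im=c["img"];V=im.max(2)
b=blob(V<60,(70,140,116,265));R=cv2.minAreaRect(pts(b).astype(np.float32));print(R)
h=onz(c,[R[0]],.234);print("handle wrist",h)
bp=cv2.boxPoints(R);l=onz(c,[(103,163),(90.5,246)],.24)[:,:2];d=l[0]-l[1];print(l,np.linalg.norm(d),np.arctan2(d[1],d[0]))
l=onz(c,[(277,152),(277,198)],.1)[:,:2];d=l[0]-l[1];print("bar",np.arctan2(d[1],d[0]))
t=robot.capture("top");v=t["img"];V2=v.max(2)
o1,d1=ray(c,[R[0]]);o2,d2=ray(t,[(563.5/6.6+224.6,280/6.6+194.6)])
d1=d1[0];d2=d2[0];A=np.c_[d1,-d2];k=np.linalg.lstsq(A,o2-o1,rcond=None)[0];print(o1+k[0]*d1,o2+k[1]*d2)
```

```text
((95.17217254638672, 204.72598266601562), (25.497970581054688, 87.4216079711914), 7.696051120758057)
handle wrist [[ 0.47449531 -0.03773699  0.234     ]]
[[ 0.44025853 -0.01665317]
 [ 0.50935533 -0.04961261]] 0.07655515617716002 2.6965106769597678
bar 2.993661478922143
[ 0.47467877 -0.03845925  0.23289806] [ 0.47732844 -0.03794543  0.23300243]
```

Handle at (0.476, -0.038, 0.233), yaw 2.72, which matches the expected height of 0.234. I move over it and descend.

Scaled: -0.053 m is -0.848, -0.001 m is -0.016, 0.135 rad is 0.043.

Call:
shift_gripper(increments={"sx":[0, -0.016, 0, 0, 0, 0, 0, 0, 0, 0], "sy":[-0.848, -0.848, -0.848, 0, 0, 0, 0, 0, 0, 0], "sz":[0, 0, 0, 0, 0, 0.64, 0.64, 0.56, 0.24, 0], "turn":[0, 0, 0, 0.043, 0.043, 0, 0, 0, 0, 0], "jaw":[0.085, 0.085, 0.085, 0.085, 0.085, 0.085, 0.085, 0.085, 0.085, 0.085]}, grip_force=70)

```text
t: 9.38
tcp_pos: [0.4757, -0.0379, 0.2156]
tcp_rot: [-0.001, 0.208, 0.978, -0.0]
force: [-0.4, 0.4, 0.8]
finger_gap: 0.0851
finger_force: 0.0
```

Run:
```python
from h import *
c=robot.capture("wrist");cv2.imwrite("pics/w3.png",c["img"])
```

```text
(no output)
```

View pics/w3.png

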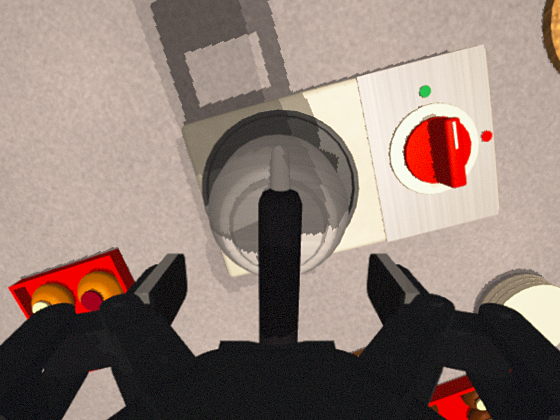

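The handle lies at column 280, vertical and midway between the fingers: aligned. I close and lift.

Call:
shift_gripper(increments={"sx":[0, 0, 0, 0, 0, 0, 0], "sy":[0, 0, 0, 0, 0, 0, 0], "sz":[0, 0, 0, 0, 0, 0, 0], "turn":[0, 0, 0, 0, 0, 0, 0], "jaw":[0.04, 0.01, 0, 0, 0, 0, 0]}, grip_force=80)

```text
t: 10.3
tcp_pos: [0.4764, -0.0378, 0.2167]
tcp_rot: [0.0, 0.208, 0.978, 0.0]
force: [0.5, 3.6, 4.5]
finger_gap: 0.0169
finger_force: 79.4
```

Call:
shift_gripper(increments={"sx":[0, 0, 0, 0, 0, 0, 0], "sy":[0, 0, 0, 0, 0, 0, 0], "sz":[-0.064, -0.16, -0.24, -0.32, -0.32, -0.16, 0], "turn":[0, 0, 0, 0, 0, 0, 0], "jaw":[0, 0, 0, 0, 0, 0, 0]})

```text
t: 11.18
tcp_pos: [0.4764, -0.0381, 0.296]
tcp_rot: [0.001, 0.208, 0.978, -0.0]
force: [0.1, 0.2, -6.0]
finger_gap: 0.0166
finger_force: 78.3
```

About 0.6 kg lifted and held level, underside near z = 0.143. I carry it to the trivet with gentle ramps.

Scaled: 0.0331 m is 0.5296, 0.0171 m is 0.2736.

Call:
shift_gripper(increments={"sx":[0.0688, 0.136, 0.2048, 0.2736, 0.2736, 0.2736, 0.2736, 0.2736, 0.2736, 0.2736], "sy":[0.1328, 0.264, 0.3968, 0.5296, 0.5296, 0.5296, 0.5296, 0.5296, 0.5296, 0.5296], "sz":[0, 0, 0, 0, 0, 0, 0, 0, 0, 0], "turn":[0, 0, 0, 0, 0, 0, 0, 0, 0, 0], "jaw":[0, 0, 0, 0, 0, 0, 0, 0, 0, 0]})

```text
t: 12.42
tcp_pos: [0.457, 0.2797, 0.2942]
tcp_rot: [-0.001, 0.208, 0.978, -0.001]
force: [0.4, -0.5, -6.8]
finger_gap: 0.0168
finger_force: 78.4
```

Call:
shift_gripper(increments={"sx":[0.2736, 0.2048, 0.136, 0.0688, 0, 0, 0], "sy":[0.5296, 0.3968, 0.264, 0.1328, 0, 0, 0], "sz":[0, 0, 0, 0, 0, 0, 0], "turn":[0, 0, 0, 0, 0, 0, 0], "jaw":[0, 0, 0, 0, 0, 0, 0]})

```text
t: 13.3
tcp_pos: [0.4527, 0.3703, 0.2955]
tcp_rot: [0.0, 0.208, 0.978, 0.0]
force: [-0.1, 0.5, -6.4]
finger_gap: 0.0164
finger_force: 78.4
```

Run:
```python
from h import *
for n in("scene","wrist"):
    c=robot.capture(n);cv2.imwrite(f"pics/{n}4.png",c["img"])
```

```text
(no output)
```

View pics/scene4.png

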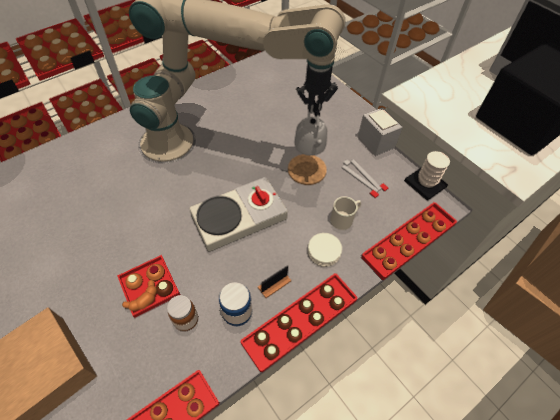

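View pics/wrist4.png

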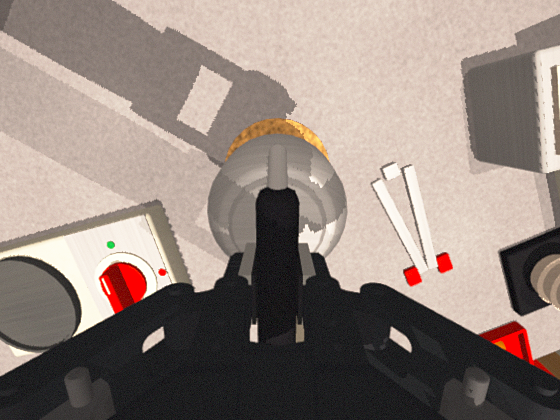

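The kettle hangs upright: its body is at columns 208–347 with the handle at 278, over the cork. I lower it; contact is expected at TCP z = 0.165.

Scaled: 0.025 m is 0.4, 0.02 m is 0.32.

Call:
shift_gripper(increments={"sx":[0, 0, 0, 0, 0, 0, 0, 0, 0, 0], "sy":[0, 0, 0, 0, 0, 0, 0, 0, 0, 0], "sz":[0.16, 0.32, 0.4, 0.4, 0.32, 0.208, 0.112, 0.032, 0.032, 0], "turn":[0, 0, 0, 0, 0, 0, 0, 0, 0, 0], "jaw":[0, 0, 0, 0, 0, 0, 0, 0, 0, 0]})

```text
t: 14.65
tcp_pos: [0.4525, 0.3711, 0.1717]
tcp_rot: [0.0, 0.208, 0.978, 0.0]
force: [0.2, 0.3, -6.2]
finger_gap: 0.0164
finger_force: 78.4
```

Call:
shift_gripper(increments={"sx":[0, 0, 0], "sy":[0, 0, 0], "sz":[0.032, 0.032, 0], "turn":[0, 0, 0], "jaw":[0, 0, 0]})

```text
t: 15.02
tcp_pos: [0.4523, 0.3709, 0.167]
tcp_rot: [-0.0, 0.208, 0.978, -0.0]
force: [1.1, -1.2, -6.3]
finger_gap: 0.0171
finger_force: 78.4
```

Scaled: 0.001 m is 0.016.

Call:
shift_gripper(increments={"sx":[0, 0], "sy":[0, 0], "sz":[0.016, 0], "turn":[0, 0], "jaw":[0, 0]})

```text
t: 15.28
tcp_pos: [0.4524, 0.371, 0.1662]
tcp_rot: [-0.0, 0.208, 0.978, -0.0]
force: [-0.2, -0.4, -5.6]
finger_gap: 0.0165
finger_force: 78.4
```

Call:
shift_gripper(increments={"sx":[0, 0], "sy":[0, 0], "sz":[0.016, 0], "turn":[0, 0], "jaw":[0, 0]})

```text
t: 15.52
tcp_pos: [0.4524, 0.371, 0.1651]
tcp_rot: [-0.0, 0.208, 0.978, -0.0]
force: [0.5, -0.5, -6.4]
finger_gap: 0.0166
finger_force: 78.4
```

Call:
shift_gripper(increments={"sx":[0, 0], "sy":[0, 0], "sz":[0.016, 0], "turn":[0, 0], "jaw":[0, 0]})

```text
t: 15.78
tcp_pos: [0.4526, 0.3712, 0.1647]
tcp_rot: [0.0, 0.208, 0.978, 0.0]
force: [-0.0, -0.2, -3.8]
finger_gap: 0.0165
finger_force: 78.8
```

Contact has started.

Scaled: 0.001 m is 0.016.

Call:
shift_gripper(increments={"sx":[0, 0, 0], "sy":[0, 0, 0], "sz":[0.016, 0, 0], "turn":[0, 0, 0], "jaw":[0, 0, 0]})

```text
t: 16.15
tcp_pos: [0.4526, 0.3714, 0.1646]
tcp_rot: [0.001, 0.208, 0.978, 0.001]
force: [-3.0, 1.2, 5.6]
finger_gap: 0.0169
finger_force: 80.0
```

```bash
python3 - <<'E'
from h import *
for n in("scene","top"):
    c=robot.capture(n);im=c["img"]
    cv2.imwrite(f"pics/{n}5.png",cv2.resize(im[100:240,230:400] if n=="scene" else im[190:300,130:270],None,fx=4,fy=4))
E
```

```text
(no output)
```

View pics/scene5.png

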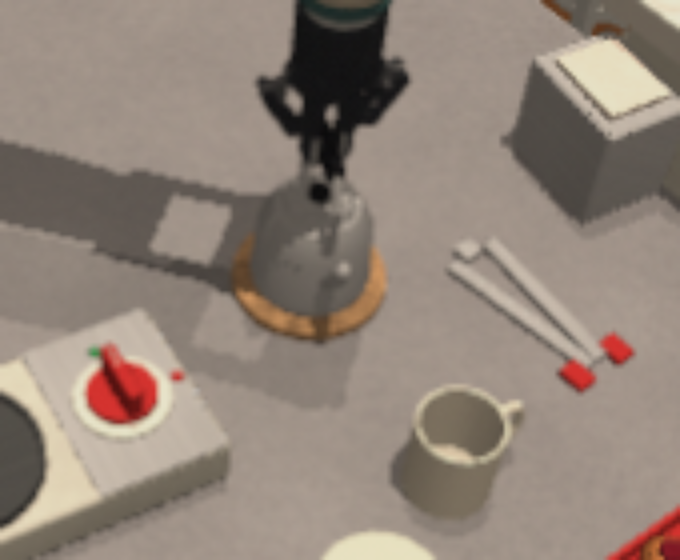

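The kettle stands on the cork: the cork spans columns 235–386 and the body 250–372, with a rim visible in front as well. It carries the load (+5.6 N), so I release and rise.

Scaled: -0.05 m is -0.8, -0.04 m is -0.64.

Call:
shift_gripper(increments={"sx":[0, 0, 0, 0, 0, 0, 0, 0, 0, 0], "sy":[0, 0, 0, 0, 0, 0, 0, 0, 0, 0], "sz":[0, 0, 0, 0, 0, 0, -0.32, -0.64, -0.8, -0.8], "turn":[0, 0, 0, 0, 0, 0, 0, 0, 0, 0], "jaw":[0.02, 0.03, 0.05, 0.085, 0.085, 0.085, 0.085, 0.085, 0.085, 0.085]}, grip_force=30)

```text
t: 17.5
tcp_pos: [0.4522, 0.3709, 0.3248]
tcp_rot: [0.0, 0.208, 0.978, -0.0]
force: [1.4, 0.4, 0.2]
finger_gap: 0.085
finger_force: 0.0
```

Call:
shift_gripper(increments={"sx":[0, 0, 0, 0, 0, 0], "sy":[-0.8, -0.8, -0.8, -0.8, 0, 0], "sz":[0, 0, 0, 0, 0, 0], "turn":[0, 0, 0, 0, 0, 0], "jaw":[0.085, 0.085, 0.085, 0.085, 0.085, 0.085]})

```text
t: 18.25
tcp_pos: [0.3712, 0.1885, 0.3235]
tcp_rot: [0.0, 0.208, 0.978, 0.0]
force: [0.5, -0.2, 0.7]
finger_gap: 0.085
finger_force: 0.0
```

Run:
```python
from h import *
c=robot.capture("top");im=c["img"];cv2.imwrite("pics/end.png",cv2.resize(im[140:290,100:300],None,fx=4,fy=4,interpolation=cv2.INTER_CUBIC))
```

```text
(no output)
```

View pics/end.png

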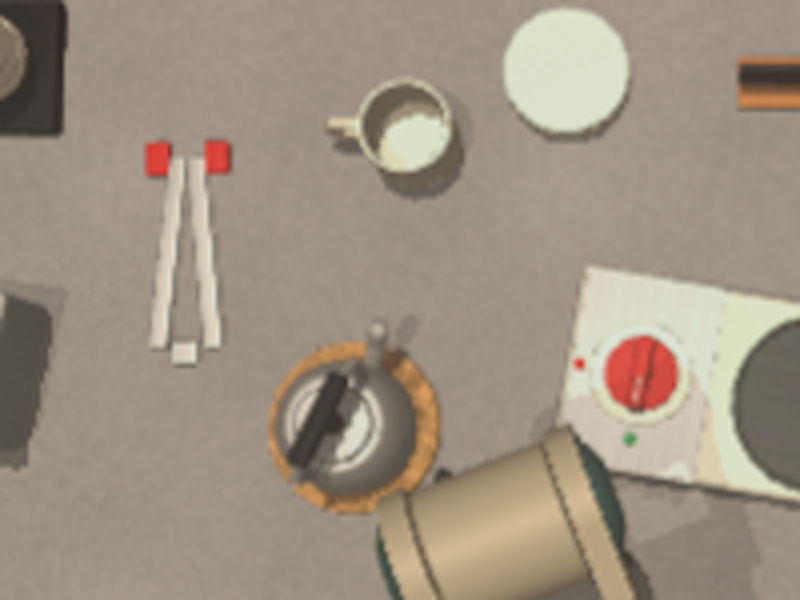

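The kettle is on the cork with the handle centre at crop (318,420), and the switch points to green. One numeric check before handing in.

Run:
```python
from h import *
c=robot.capture("top");p=onz(c,[(318/4+99.6,420/4+139.6)],.191)[0,:2];e=np.linalg.norm(p-[.453,.3705]);print(p,e)
if e<.01: print(robot.hand_in())
```

```text
[0.45198639 0.3700001 ] 0.0011301812634629059
the job is handed in; nothing more can be done
None
```

The switch is off, the kettle stands upright on the trivet about 1 mm off centre with no overhang, and the job was handed in after about 18 s of robot time.

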